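Free a seized latch and take the sliding lid off a spares case

ROBOT

A 6-joint arm with a two-finger parallel gripper is mounted at the origin on the work surface. World frame = base frame: x ahead of the robot, y to its left, z up, the work surface at z = 0. Lengths are in m, angles in degrees, forces in N, time in s.
With the tool pointing down it reaches from about 0.35 to 0.875 m from the base axis. Payload 4.2 kg.
Tool frame: the origin (TCP) lies on the centre line of the jaws, within the pads' length; the fingertips stand 19 mm ahead of it and the grasp point (between the pads) is the TCP; x points along the fingers, y is the direction in which the jaws open and shut, and the axes are right-handed (so a half turn about x gives the same grasp; the last joint's range is limited). The gripper opens to 87 mm and grips with 3 to 60 N. Pads are 19 mm wide; open, the fingers measure 117 mm over their backs; the gripper's body (75 mm by 190 mm) begins 51 mm behind the grasp point.
Start: joints at [87.009, 22.042, 0.453, 0, -68.411, -14.817], TCP at [0.191, 0.595, 0.242] pointing down, gripper open.
Joint ranges: [-179.83, 179.83], [-69.29, 118.12], [-61.27, 80.66], [-181.25, 117.63], [-171.15, -9.14], [-177.46, 177.46]. Speed limits (degrees/s): [159.86, 159.86, 180, 180, 180, 180].

INTERFACE

Orientations are given as a 3x3 rotation matrix whose columns are the frame's x, y, z axes.
In Python, from station import r, viewer, job, spotter gives the robot as it stands.
- The arm moves only by the tool play_rows, never from a script. Its argument "commands" is a list of rows, each an object of numbers: "fingers": the gripper command: -1 is fully open, 1 is shut, values between are in proportion; "tx", "ty", "tz": the shift along the tool's x, y, z normalised to -1 to 1, where 1 is 750 mm; "ax", "ay", "az": the turn, a rotation vector about the tool's x, y, z normalised to -1 to 1, where 1 is pi rad. In form: [{"fingers": .., "tx": .., "ty": .., "tz": .., "ax": .., "ay": .., "az": ..}, ...]. A call has 1 to 5 rows; each row is the pose to reach, as a shift and turn from the pose commanded when the call began, along the tool's axes at that moment, turning the shorter way round; what a row does not reach only later rows make up. A row lasts 1/12 s, in which the tool goes at most 41.7 mm and 7.16 degrees, less where a joint would pass 70% of its speed; a pose out of reach is approached as far as the arm can. A call with a number of a shift or a turn outside -1 to 1 is refused whole. A call with a gripper value outside its range is refused whole. The fingers move at their own pace and stop on an object; the grip force is fixed at half the most. Time passes only in rows, so rows that repeat a pose let the fingers close. It gives the time, the measured TCP pose, the force and the opening at its end, in the units of the state.
- r.sense(): the state, without advancing time (a new reading comes with each control period).
- viewer.capture(name): name is "side" or "top"; returns a dict with "image" (420x560x3 uint8, red, green, blue), "fx", "fy", "cx", "cy" (pixels), "R" (3x3) and "t" (3): a world point X has camera coordinates R X + t. Camera axes: x right, y down, z forward; pixel columns grow to the right and rows downward; lengths in m; the calibration is good to about 2 mm. A picture is of the moment at which its call begins. There is no depth.
- job.finish_job(): hands the job in, once; it reports no verdict.
Trained networks look in a picture, given as the dict that the camera call returned (one of the last four; its "shot" number tells which), for a name from the list of things; names that differ only in an ending like _2 or _b are one class to them, and where a whole thing is asked for, a point or a joint stands for the part that bears it (a point fixed in the world has none). Each returns a list of dicts, best first, with "score" (0 to 1); they miss things now and then, are a little off and sometimes report something else, mostly with a low value. They report only what shows in the picture. A call takes as long as a camera call. They do not tell look-alikes from the thing itself.
- spotter.find_in(name, picture): "uv" ([column, row] in pixels, amid what is visible of it).
- spotter.silhouettes(name, picture): "region" (420x560 bool, what is visible of it) and "uv" ([column, row] in pixels, amid what is visible of it).
The state is a dict: "time_s": time; "joints": joint angles; "joint_velocities": joint speeds; "effort": joint torques, N m; "tcp_pos": TCP position; "ee_rot": TCP orientation; "wrist_force": force on the tool from outside, world axes, zero at the start; "moment": the same for the moment, N m; "gripper_width": opening from 0.0 (shut) to 1.0 (fully open).
Only numpy, scipy, OpenCV 4.12 (cv2) and the standard library are available. Lean on these libraries where they do the work, as an engineer would, in place of code of your own. Each camera call takes 0.05 s, during which the arm holds its last target. There are 200 camera calls.

TASK

The thumb latch on the grey seal-kit case has seized with salt: rock it back and forth in small arcs until it breaks free, then turn it counter-clockwise about a quarter turn so that its tongue is well clear of the lid. Lift the lid over the lip at the handle end, slide it out of its short grooves, and lay it flat (do not drop it), handle up, in the middle of the cardboard sheet, its long side along the sheet's long side. Leave everything else on the bench where it is.

Things in the scene. Friction and masses are not known exactly. Their poses are not given: they have to be found in the camera images.
- case: grey hard-plastic case fixed to the bench, 176 mm (x) by 126 mm (y), walls 50 mm high; origin at the centre of its underside, z up. The lid lies on ledges 45 mm above the bench, its upper face at 50 mm, with 2 mm side play, and leaves the case along -x (the lip end). A latch housing, 80 by 37 mm, 49 mm high, stands on the +y side, centred at x -18, y 81.5 mm. Three black seals lie inside.
- lip (a point): middle of the top of the lip at the case's exit (-x) end, 50 mm above the bench, 5 mm above the ledges, so flush with the closed lid's upper face: the lid's exit end must be raised 6 to 9 mm to slide out over it (the whole lid may rise level)
- groove (a point): middle of the case's rear (+x) end, at groove height. Here the lid's long edges lie under short groove roofs that cover x = 35 to 88 mm of the case; roof undersides 60 mm, tops 64 mm above the bench, so the lid can rise at most 10 mm there. Slid 50 mm or more along the case's -x it is out of the grooves and can be lifted away.
- latch (a joint): angle of the seized thumb latch, rad, positive counter-clockwise from above; 0: tongue straight across the lid. Starts within 0.07 of 0. Seized: at first it turns only about 0.13 each way between hard stops. After about five or six alternate strokes, each fully to its stop and each giving a little more, the last about 0.3, it breaks free, turns lightly, stays where left, and stops at 1.6. Tongue clear of the lid past 1.15.
- latch_axis (a point): the latch's upright axis at the top of its housing, 50 mm above the bench, at x = -35, y = 78 mm in the case's frame. Pushing one way only, however hard, does not free the latch: it must be worked to one stop, then the other, in turn (at most 0.1 rad of twist past a stop is needed). While seized it drags with about 0.5 N m between the stops; once free about 0.1 N m.
- latch_grip (a point): point to grip the bare steel latch: on its axis, 80 mm above the bench, in its upright thumb bar, 10 mm thick, 44 mm long, from 60 to 92 mm above the bench. At joint 0 the bar lies along the case's y and is gripped across the case's x. The point's frame turns with the latch: y along the bar, the tongue pointing to -y.
- tongue_tip (a point): end of the latch's tongue, upper face, 56.5 mm above the bench, 40 mm from the latch axis, tongue 12 mm wide and 4.5 mm thick, below the bar; at joint 0 it lies 2 mm above the lid and keeps it from being lifted
- lid: loose aluminium lid, 160 mm (x) by 110 mm (y) by 5 mm, 0.22 kg; origin at the centre of its underside, x along the case's x when closed, z up. An upright handle rib stands on it at x = -50 mm: 10 mm thick (x), 44 mm long (y), 30 mm high above the lid's upper face.
- lid_grip (a point): the point to grip the lid: in the handle rib, 27 mm above the lid's underside, 50 mm from its centre towards the exit end; grip across the lid's x
- sheet: plain cardboard sheet fixed to the bench, 260 mm (x) by 200 mm (y), 3 mm thick; origin at the centre of its underside, x along its long side
- tub: bystander, leave where it is: small jar, 56 mm across, 50 mm high, beside the case on its -y side; origin at the centre of its underside, as for all bystanders
- spray: bystander, leave where it is: spray can, 54 mm across, 180 mm tall, beyond the case's +x end
- plug: bystander, leave where it is: small spark plug standing, 22 mm across, 50 mm high, outside the corner of the case near the exit end
- wrench: bystander, leave where it is: steel wrench lying along its x, 170 mm long, beside the sheet
- greasejar: bystander, leave where it is: grease jar, 60 mm across, 60 mm high, beyond the sheet's +x end
- oil: bystander, leave where it is: black flat-sided oil jug, 64 by 56 mm, 185 mm tall, standing between case and sheet, farther from the robot
- driver: bystander, leave where it is: screwdriver lying near the robot, 180 mm long
There are look-alikes about, which are no part of the job. Leave any black or pink look-alike of the lid alone.

How it is judged:
By the outcome, as a careful person would: the job done as asked, in the order asked, and still so for the second after the job is handed in, with the robot touching nothing.
It also fails if it takes over 58 s, if anything falls off the work surface, if the arm or the gripper's body presses on something with over 40 N, if the wrist force passes 120 N, or if a joint passes its speed limit or range.

## Working session

There is one attempt and no reset: what is moved stays moved. The work goes in short steps, Python scripts to look and compute and a tool call to move; the robot and the scene stay as the last step left them, time stands still between calls to the robot, and variables do not carry over. Pictures are saved under pics/ and viewed, about 8 in all and at most 12, crops included, and the job is handed in when it is done.

Besides the shell and the picture viewer there is one more tool, called after "Call:" by a JSON object that holds its "fn" and its "kwargs", one argument or row to a line. play_rows: Moves the arm, as the interface text tells. Its arguments: {"type":"object","properties":{"commands":{"type":"array"}},"required":["commands"]}

```bash
mkdir -p pics; ls
python3 - <<'E'
from station import r,viewer,spotter
import cv2,numpy as np
s=r.sense();print(s)
for n in("side","top"):
    c=viewer.capture(n);cv2.imwrite(f"pics/{n}0.png",c["image"][:,:,::-1])
    print(n,c["fx"],c["fy"],c["cx"],c["cy"],np.round(c["R"],3).tolist(),np.round(c["t"],3))
    for k in("case","lid","latch_grip","lid_grip","tongue_tip","sheet","lip","latch_axis","plug","oil","spray","tub"):
        print(k,[(np.round(d["uv"]).tolist(),round(d["score"],2)) for d in spotter.find_in(k,c)][:4])
E
```

```text
pics
{'time_s': 0.0, 'joints': array([ 8.70102211e+01,  2.20912114e+01,  3.77760616e-01, -2.97994327e-02,
       -6.84130670e+01, -1.48163378e+01]), 'joint_velocities': array([ 0.00798224,  0.02326465, -0.03445521, -0.03413359,  0.05050635,
       -0.07180063]), 'effort': array([-2.21610194e-04, -3.90664530e+01,  1.87405103e+01,  4.21981126e+00,
        1.09599216e-02, -1.89407342e-04]), 'tcp_pos': array([0.19092895, 0.59450557, 0.24043896]), 'ee_rot': array([[-5.98130262e-04, -3.05978962e-01, -9.52038086e-01],
       [-2.17987301e-03, -9.52035595e-01,  3.05979531e-01],
       [-9.99997445e-01,  2.25833775e-03, -9.75539801e-05]]), 'wrist_force': array([-0.21110237,  0.07693145,  0.21936419]), 'moment': array([-0.00709601,  0.03113807, -0.00800895]), 'gripper_width': 0.9978750276647108}
side 424.9108874405166 424.9108874405166 279.49030049149076 211.02825203545524 [[0.952, -0.305, 0.013], [-0.161, -0.537, -0.828], [0.26, 0.786, -0.561]] [-0.587  0.138  0.982]
case [([294.0, 275.0], 0.94)]
lid [([291.0, 262.0], 0.72), ([375.0, 334.0], 0.69), ([210.0, 371.0], 0.61)]
latch_grip [([266.0,
[... 529 characters left out ...]
.01, -0.211], [0.211, 0.002, -0.978]] [-0.051  0.603  0.947]
case [([309.0, 225.0], 0.92)]
lid [([411.0, 311.0], 0.97), ([406.0, 182.0], 0.7), ([331.0, 216.0], 0.6)]
latch_grip [([308.0, 233.0], 0.43), ([332.0, 217.0], 0.31)]
lid_grip [([332.0, 218.0], 0.79), ([413.0, 185.0], 0.76), ([414.0, 309.0], 0.6)]
tongue_tip [([302.0, 233.0], 0.63)]
sheet [([160.0, 227.0], 0.87)]
lip [([308.0, 229.0], 0.85)]
latch_axis [([309.0, 223.0], 0.89), ([321.0, 154.0], 0.34)]
plug [([316.0, 276.0], 0.63), ([380.0, 240.0], 0.45), ([310.0, 226.0], 0.21)]
oil [([249.0, 139.0], 0.77), ([309.0, 233.0], 0.58), ([307.0, 226.0], 0.4)]
spray [([323.0, 150.0], 0.66)]
tub [([379.0, 238.0], 0.83), ([308.0, 223.0], 0.43)]
```

View pics/side0.png

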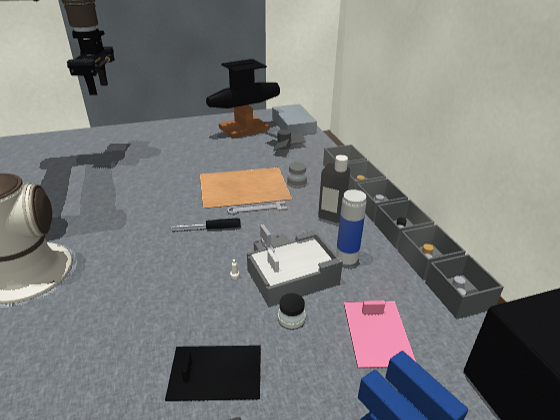

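View pics/top0.png

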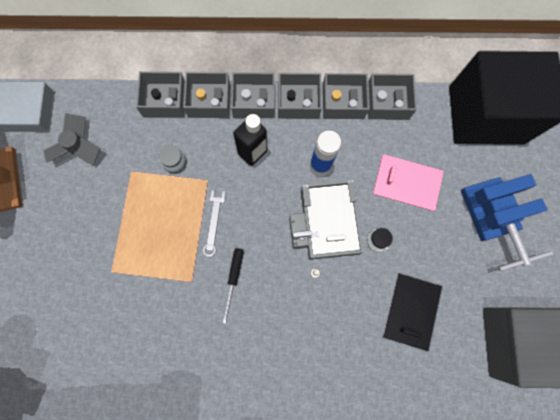

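The side view shows the case at about (294,270), the sheet at (245,187), and black and pink decoys. The top view shows the white lid at (333,220), its handle at (336,237), the latch at (303,233) and the sheet at (160,227). I'll zoom in on the case for its corners.

```bash
cat > h.py <<'E'
import numpy as np,cv2
def P(c,X):
    q=np.atleast_2d(X)@np.array(c["R"]).T+c["t"];return np.c_[c["fx"]*q[:,0]/q[:,2]+c["cx"],c["fy"]*q[:,1]/q[:,2]+c["cy"]]
def U(c,uv,z):
    R=np.array(c["R"]);o=-R.T@np.array(c["t"]);uv=np.atleast_2d(uv)
    d=np.c_[(uv[:,0]-c["cx"])/c["fx"],(uv[:,1]-c["cy"])/c["fy"],np.ones(len(uv))]@R
    return o+d*((z-o[2])/d[:,2])[:,None]
def W(p,X):
    X=np.atleast_2d(X).astype(float);c,s=np.cos(p[2]),np.sin(p[2])
    return np.c_[p[0]+c*X[:,0]-s*X[:,1],p[1]+s*X[:,0]+c*X[:,1],X[:,2]]
E
python3 - <<'E'
from station import viewer
from h import *
ims=[]
for n,(x,y) in(("side",(240,220)),("top",(280,170))):
    c=viewer.capture(n);im=c["image"][:,:,::-1]
    w,h=(110,90) if n=="side" else(100,100)
    ims.append(cv2.resize(im[y:y+h,x:x+w],None,fx=5 if n=="top" else 5,fy=5,interpolation=cv2.INTER_CUBIC)) 
    if n=="side":
        cv2.imwrite("pics/s1.png",ims[-1])
    else:
        cv2.imwrite("pics/t1.png",ims[-1])
    hsv=cv2.cvtColor(c["image"],cv2.COLOR_RGB2HSV)
    m=cv2.inRange(hsv,(8,90,100),(22,255,255))
    k,l,st,ce=cv2.connectedComponentsWithStats(m)
    for i in range(1,k):
        if st[i,4]>1500:
            cn=cv2.findContours((l==i).astype(np.uint8),0,1)[0][0]
            ap=cv2.approxPolyDP(cv2.convexHull(cn),6,True)[:,0]+.0
            w=U(c,ap,.003);print(n,ap.tolist(),np.round(w,3).tolist(),"U cent",np.round(w.mean(0),4))
            print([round(float(np.linalg.norm(w[j]-w[j-1])),3) for j in range(len(w))])
E
```

```text
side [[291.0, 197.0], [203.0, 207.0], [200.0, 174.0], [278.0, 167.0]] [[0.692, 0.122, 0.003], [0.435, 0.143, 0.003], [0.457, 0.337, 0.003], [0.711, 0.311, 0.003]] U cent [0.5735 0.2282 0.003 ]
[0.19, 0.258, 0.195, 0.256]
top [[132.0, 172.0], [206.0, 181.0], [190.0, 281.0], [112.0, 271.0]] [[0.71, 0.31, 0.003], [0.688, 0.118, 0.003], [0.434, 0.147, 0.003], [0.457, 0.34, 0.003]] U cent [0.5724 0.2287 0.003 ]
[0.256, 0.193, 0.256, 0.194]
```

View pics/s1.png

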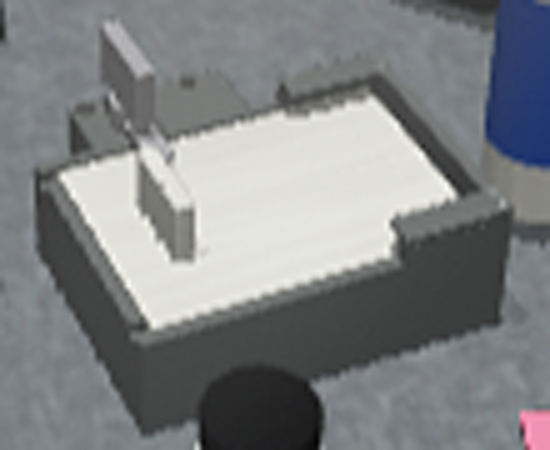

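View pics/t1.png

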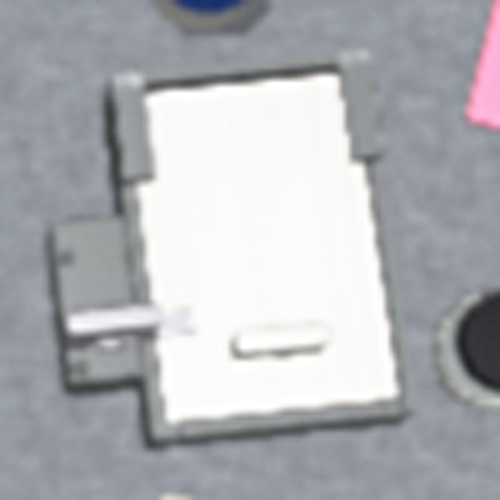

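The crops show the case corners clearly. In the top crop the rim corners are at (150,440) and (408,413), and the roofs' outer corners at (110,75) and (370,52). The latch bar lies at (68–190,320), the rib at (280,340).

Run:
```python
from station import viewer
from h import *
from scipy.optimize import least_squares as L
S=[((38,172),(-88,63,50)),((140,345),(-88,-63,50)),((148,433),(-88,-63,0)),((498,322),(88,-63,0)),((512,207),(88,-63,64)),((375,62),(88,63,64)),((62,178),(-80,55,50)),((150,328),(-80,-55,50))]
T=[((408,413),(-88,-63,50)),((150,440),(-88,63,50)),((110,75),(88,63,64)),((370,52),(88,-63,64)),((382,155),(35,-63,64)),((122,180),(35,63,64)),((50,228),(22,100,49)),((65,390),(-58,100,49)),((165,424),(-80,55,50)),((400,400),(-80,-55,50))]
cs=viewer.capture("side");ct=viewer.capture("top")
def mk(A,o):
    return (np.array([a[0] for a in A])+.5)/5-.5+o,np.array([a[1] for a in A])/1000
us,xs=mk(S,(240,220));ut,xt=mk(T,(280,170))
rs=lambda p:(P(cs,W(p,xs))-us).ravel()
rt=lambda p:(P(ct,W(p,xt))-ut).ravel()
for f in(rs,rt,lambda p:np.r_[rs(p),rt(p)]):
    s=L(f,[.6,-.15,.1],loss="soft_l1");print(np.round(s.x,4),np.degrees(s.x[2]).round(2));print(np.round(f(s.x),1).reshape(-1,2).tolist())
p=s.x
# latch bar top ends: side (102,20)-(155,75)
print("latch axis",W(p,[-.035,.078,.08]),"rib",W(p,[-.05,0,.072]))
rib=W(p,[[-.05,.022,.08],[-.05,-.022,.08]])
for c,o in((cs,(240,220)),(ct,(280,170))):
    print("rib",((P(c,rib)-o+.5)*5-.5).round().tolist())
    for q in(-.07,0,.07):
        e=[[-.035-.022*np.sin(q)*k,.078+.022*np.cos(q)*k,.092] for k in(1,-1)]+[[-.035+.04*np.sin(q),.078-.04*np.cos(q),.0565]]
        print("bar",q,((P(c,W(p,e))-o+.5)*5-.5).round().tolist())
for k,X in(("tubplug",None),):
    for n,z in(("plug",.025),("tub",.025),("spray",.09),("oil",.09)):
        from station import spotter
        for c in(cs,ct):
            d=spotter.find_in(n,c)[0];print(n,U(c,d["uv"],z).round(3))
```

```text
[ 0.5848 -0.1983  0.1119] 6.41
[[-0.8, -0.8], [0.4, 0.8], [-1.2, 0.3], [0.5, -0.7], [0.4, 0.8], [0.5, -2.0], [-1.0, -0.9], [0.4, 0.6]]
[ 0.5832 -0.1952  0.111 ] 6.36
[[1.4, 0.4], [0.2, 0.4], [-0.1, 0.2], [-0.5, -0.3], [0.3, 0.3], [0.1, 0.5], [-0.6, -1.0], [0.2, -0.6], [0.1, -0.2], [-0.8, -0.0]]
[ 0.5841 -0.1962  0.1142] 6.55
[[-1.3, -1.3], [-0.1, 0.2], [-1.7, -0.3], [-0.1, -1.3], [-0.3, 0.2], [-0.2, -2.5], [-1.6, -1.3], [-0.1, -0.0], [1.9, -0.1], [0.7, 0.0], [0.2, -0.1], [-0.2, -0.7], [0.6, -0.1], [0.5, 0.2], [-0.2, -1.3], [0.7, -0.9], [0.7, -0.5], [-0.3, -0.5]]
latch axis [[ 0.5404313  -0.12266924  0.08      ]] rib [[ 0.53441991 -0.20187065  0.072     ]]
rib [[143.0, 146.0], [184.0, 206.0]]
bar -0.07 [[110.0, 19.0], [141.0, 73.0], [154.0, 159.0]]
bar 0 [[107.0, 20.0], [144.0, 73.0], [160.0, 157.0]]
bar 0.07 [[104.0, 21.0], [147.0, 72.0], [165.0, 155.0]]
rib [[237.0, 343.0], [332.0, 333.0]]
bar -0.07 [[68.0, 321.0], [163.0, 318.0], [194.0, 328.0]]
bar 0 [[68.0, 324.0], [163.0, 315.0], [193.0, 322.0]]
bar 0.07 [[68.0, 328.0], [163.0, 311.0], [192.0, 316.0]]
plug [[ 0.456 -0.178  0.025]]
plug [[ 0.443 -0.166  0.025]]
tub [[ 0.547 -0.314  0.025]]
tub [[ 0.541 -0.319  0.025]]
spray [[ 0.741 -0.16   0.09 ]]
spray [[ 0.736 -0.171  0.09 ]]
oil [[ 0.559 -0.246  0.09 ]]
oil [[0.768 0.003 0.09 ]]
```

Call:
{"fn": "play_rows", "kwargs": {
  "commands": [
    {"fingers": -1,"tx": 0.0133,"ty": 0.1921,"tz": -0.1839,"ax": 0.0913,"ay": 0,"az": 0},
    {"fingers": -1,"tx": 0.0133,"ty": 0.1921,"tz": -0.1839,"ax": 0.0913,"ay": 0,"az": 0},
    {"fingers": -1,"tx": 0.0133,"ty": 0.1921,"tz": -0.1839,"ax": 0.0913,"ay": 0,"az": 0},
    {"fingers": -1,"tx": 0.0133,"ty": 0.1921,"tz": -0.1839,"ax": 0.0913,"ay": 0,"az": 0},
    {"fingers": -1,"tx": 0.0133,"ty": 0.1921,"tz": -0.1839,"ax": 0.0913,"ay": 0,"az": 0}
  ]
}}

```text
time_s: 2.32
tcp_pos: [0.2789, 0.4129, 0.2316]
ee_rot: [[-0.0, -0.563, -0.826], [-0.0, -0.826, 0.563], [-1.0, 0.0, -0.0]]
wrist_force: [1.3, 0.3, 0.6]
gripper_width: 1.001
```

Call:
{"fn": "play_rows", "kwargs": {
  "commands": [
    {"fingers": -1,"tx": 0.0133,"ty": 0.1323,"tz": -0.2308,"ax": 0.0913,"ay": 0,"az": 0},
    {"fingers": -1,"tx": 0.0133,"ty": 0.1323,"tz": -0.2308,"ax": 0.0913,"ay": 0,"az": 0},
    {"fingers": -1,"tx": 0.0133,"ty": 0.1323,"tz": -0.2308,"ax": 0.0913,"ay": 0,"az": 0},
    {"fingers": -1,"tx": 0.0133,"ty": 0.1323,"tz": -0.2308,"ax": 0.0913,"ay": 0,"az": 0},
    {"fingers": -1,"tx": 0.0133,"ty": 0.1323,"tz": -0.2308,"ax": 0.0913,"ay": 0,"az": 0}
  ]
}}

```text
time_s: 2.73
tcp_pos: [0.366, 0.2337, 0.2218]
ee_rot: [[0.0, -0.774, -0.633], [0.0, -0.633, 0.774], [-1.0, -0.0, 0.0]]
wrist_force: [-0.3, 0.1, -0.3]
gripper_width: 0.999
```

Call:
{"fn": "play_rows", "kwargs": {
  "commands": [
    {"fingers": -1,"tx": 0.0133,"ty": 0.0616,"tz": -0.2588,"ax": 0.0913,"ay": 0,"az": 0},
    {"fingers": -1,"tx": 0.0133,"ty": 0.0616,"tz": -0.2588,"ax": 0.0913,"ay": 0,"az": 0},
    {"fingers": -1,"tx": 0.0133,"ty": 0.0616,"tz": -0.2588,"ax": 0.0913,"ay": 0,"az": 0},
    {"fingers": -1,"tx": 0.0133,"ty": 0.0616,"tz": -0.2588,"ax": 0.0913,"ay": 0,"az": 0},
    {"fingers": -1,"tx": 0.0133,"ty": 0.0616,"tz": -0.2588,"ax": 0.0913,"ay": 0,"az": 0}
  ]
}}

```text
time_s: 3.15
tcp_pos: [0.4535, 0.0544, 0.2119]
ee_rot: [[0.001, -0.922, -0.388], [0.0, -0.388, 0.922], [-1.0, -0.001, -0.0]]
wrist_force: [0.3, 1.0, -0.6]
gripper_width: 1.005
```

Call:
{"fn": "play_rows", "kwargs": {
  "commands": [
    {"fingers": -1,"tx": 0.0133,"ty": -0.0141,"tz": -0.2656,"ax": 0.0913,"ay": 0,"az": 0},
    {"fingers": -1,"tx": 0.0133,"ty": -0.0141,"tz": -0.2656,"ax": 0.0913,"ay": 0,"az": 0},
    {"fingers": -1,"tx": 0.0133,"ty": -0.0141,"tz": -0.2656,"ax": 0.0913,"ay": 0,"az": 0},
    {"fingers": -1,"tx": 0.0133,"ty": -0.0141,"tz": -0.2656,"ax": 0.0913,"ay": 0,"az": 0},
    {"fingers": -1,"tx": 0.0133,"ty": -0.0141,"tz": -0.2656,"ax": 0.0913,"ay": 0,"az": 0}
  ]
}}

```text
time_s: 3.57
tcp_pos: [0.541, -0.1253, 0.2016]
ee_rot: [[0.0, -0.994, -0.111], [-0.0, -0.111, 0.994], [-1.0, -0.0, -0.0]]
wrist_force: [1.0, 0.1, -0.0]
gripper_width: 1.0
```

Call:
{"fn": "play_rows", "kwargs": {
  "commands": [
    {"fingers": -1,"tx": 0.04,"ty": 0,"tz": 0.003,"ax": 0,"ay": 0,"az": 0},
    {"fingers": -1,"tx": 0.08,"ty": 0,"tz": 0.003,"ax": 0,"ay": 0,"az": 0},
    {"fingers": -1,"tx": 0.12,"ty": 0,"tz": 0.003,"ax": 0,"ay": 0,"az": 0},
    {"fingers": -1,"tx": 0.16,"ty": 0,"tz": 0.003,"ax": 0,"ay": 0,"az": 0},
    {"fingers": -1,"tx": 0.16,"ty": 0,"tz": 0.003,"ax": 0,"ay": 0,"az": 0}
  ]
}}

```text
time_s: 3.98
tcp_pos: [0.5355, -0.1204, 0.076]
ee_rot: [[-0.012, -0.994, -0.11], [0.001, -0.11, 0.994], [-1.0, 0.012, 0.002]]
wrist_force: [-1.2, -0.0, -0.9]
gripper_width: 0.995
```

Run:
```python
from station import viewer
from h import *
a=viewer.capture("side")["image"][:,:,::-1];b=viewer.capture("top")["image"][:,:,::-1]
cv2.imwrite("pics/g1.png",np.hstack([cv2.resize(i,None,fx=4,fy=4,interpolation=2) for i in(a[210:300,225:325],b[180:270,270:360])]))
```

```text
(no output)
```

View pics/g1.png

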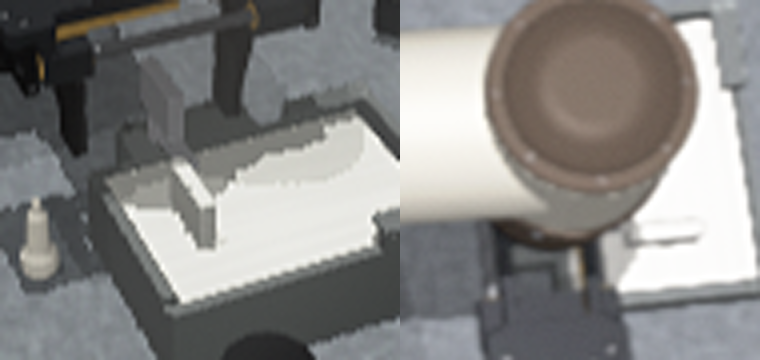

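The fingers straddle the bar, with the left finger at about (72,110) and the right at (230,70). I'll read the settled pose.

```bash
python3 -c "
from station import r
s=r.sense();print(s['tcp_pos'],s['ee_rot'].round(3),s['wrist_force'],s['moment'])"
```

```text
[ 0.53985588 -0.12050172  0.08151347] [[-0.002 -0.994 -0.113]
 [-0.001 -0.113  0.994]
 [-1.     0.002 -0.   ]] [0.12543229 0.73985479 0.94913311] [ 0.07407554 -0.08309782  0.04274185]
```

Call:
{"fn": "play_rows", "kwargs": {
  "commands": [
    {"fingers": 1,"tx": 0.002,"ty": 0,"tz": -0.0027,"ax": 0,"ay": 0,"az": 0},
    {"fingers": 1,"tx": 0.002,"ty": 0,"tz": -0.0027,"ax": 0,"ay": 0,"az": 0},
    {"fingers": 1,"tx": 0.002,"ty": 0,"tz": -0.0027,"ax": 0,"ay": 0,"az": 0},
    {"fingers": 1,"tx": 0.002,"ty": 0,"tz": -0.0027,"ax": 0,"ay": 0,"az": 0},
    {"fingers": 1,"tx": 0.002,"ty": 0,"tz": -0.0027,"ax": 0,"ay": 0,"az": 0}
  ]
}}

```text
time_s: 4.5
tcp_pos: [0.5405, -0.1223, 0.0812]
ee_rot: [[0.002, -0.994, -0.113], [0.0, -0.113, 0.994], [-1.0, -0.002, -0.0]]
wrist_force: [-0.6, 0.2, 0.1]
gripper_width: 0.712
```

Call:
{"fn": "play_rows", "kwargs": {
  "commands": [
    {"fingers": 1,"tx": 0,"ty": 0,"tz": 0,"ax": 0,"ay": 0,"az": 0},
    {"fingers": 1,"tx": 0,"ty": 0,"tz": 0,"ax": 0,"ay": 0,"az": 0},
    {"fingers": 1,"tx": 0,"ty": 0,"tz": 0,"ax": 0,"ay": 0,"az": 0},
    {"fingers": 1,"tx": 0,"ty": 0,"tz": 0,"ax": 0,"ay": 0,"az": 0}
  ]
}}

```text
time_s: 4.83
tcp_pos: [0.5401, -0.1223, 0.0801]
ee_rot: [[-0.0, -0.994, -0.112], [-0.0, -0.112, 0.994], [-1.0, 0.0, 0.0]]
wrist_force: [-0.3, 0.9, -0.1]
gripper_width: 0.404
```

```bash
cat > q.py <<'E'
from station import r
import numpy as np
s=r.sense();R=s['ee_rot'];print(round(s['time_s'],2),s['tcp_pos'].round(4),'yaw',np.degrees(np.arctan2(R[1,1],R[0,1])).round(2),s['wrist_force'].round(1),s['moment'].round(2),s['gripper_width'].round(3))
E
python3 q.py
```

```text
Traceback (most recent call last):
  File "q.py", line 3, in <module>
    s=r.sense();R=s['ee_rot'];print(round(s['time_s'],2),s['tcp_pos'].round(4),'yaw',np.degrees(np.arctan2(R[1,1],R[0,1])).round(2),s['wrist_force'].round(1),s['moment'].round(2),s['gripper_width'].round(3))
                                                                                                                                                                                   ^^^^^^^^^^^^^^^^^^^^^^^^
AttributeError: 'float' object has no attribute 'round'
```

Closing takes about 4 more rows.

Call:
{"fn": "play_rows", "kwargs": {
  "commands": [
    {"fingers": 1,"tx": 0,"ty": 0,"tz": 0,"ax": 0,"ay": 0,"az": 0},
    {"fingers": 1,"tx": 0,"ty": 0,"tz": 0,"ax": 0,"ay": 0,"az": 0},
    {"fingers": 1,"tx": 0,"ty": 0,"tz": 0,"ax": 0,"ay": 0,"az": 0},
    {"fingers": 1,"tx": 0,"ty": 0,"tz": 0,"ax": 0,"ay": 0,"az": 0},
    {"fingers": 1,"tx": 0,"ty": 0,"tz": 0,"ax": 0,"ay": 0,"az": 0}
  ]
}}

```text
time_s: 5.25
tcp_pos: [0.5415, -0.1225, 0.0813]
ee_rot: [[0.003, -0.994, -0.114], [-0.001, -0.114, 0.994], [-1.0, -0.003, -0.001]]
wrist_force: [2.6, 0.3, 3.7]
gripper_width: 0.113
```

```bash
sed -i "s/s\['gripper_width'\].round(3)/s['gripper_width']/" q.py; python3 q.py
```

```text
5.25 [ 0.5415 -0.1225  0.0813] yaw -173.48 [2.6 0.3 3.7] [-0.04 -0.3   0.06] 0.11329795545941283
```

Call:
{"fn": "play_rows", "kwargs": {
  "commands": [
    {"fingers": 1,"tx": 0,"ty": 0,"tz": 0,"ax": -0.035,"ay": 0,"az": 0},
    {"fingers": 1,"tx": 0,"ty": 0,"tz": 0,"ax": -0.06,"ay": 0,"az": 0},
    {"fingers": 1,"tx": 0,"ty": 0,"tz": 0,"ax": -0.065,"ay": 0,"az": 0},
    {"fingers": 1,"tx": 0,"ty": 0,"tz": 0,"ax": -0.065,"ay": 0,"az": 0},
    {"fingers": 1,"tx": 0,"ty": 0,"tz": 0,"ax": -0.065,"ay": 0,"az": 0}
  ]
}}

```text
time_s: 5.67
tcp_pos: [0.5414, -0.1223, 0.0814]
ee_rot: [[0.003, -0.951, -0.31], [-0.0, -0.31, 0.951], [-1.0, -0.003, -0.001]]
wrist_force: [2.2, 0.2, 7.0]
gripper_width: 0.119
```

```bash
python3 q.py
```

```text
5.67 [ 0.5414 -0.1223  0.0814] yaw -161.95 [2.2 0.2 7. ] [ 0.15 -0.56 -0.43] 0.11852405059270966
```

Call:
{"fn": "play_rows", "kwargs": {
  "commands": [
    {"fingers": 1,"tx": 0,"ty": 0,"tz": 0,"ax": -0.02,"ay": 0,"az": 0},
    {"fingers": 1,"tx": 0,"ty": 0,"tz": 0,"ax": -0.02,"ay": 0,"az": 0}
  ]
}}

```text
time_s: 5.83
tcp_pos: [0.5416, -0.1223, 0.0814]
ee_rot: [[0.004, -0.929, -0.37], [0.0, -0.37, 0.929], [-1.0, -0.003, -0.001]]
wrist_force: [2.2, 0.9, 7.3]
gripper_width: 0.128
```

```bash
python3 q.py
```

```text
5.83 [ 0.5416 -0.1223  0.0814] yaw -158.31 [2.2 0.9 7.3] [ 0.23 -0.47 -0.73] 0.12786068271898413
```

Call:
{"fn": "play_rows", "kwargs": {
  "commands": [
    {"fingers": 1,"tx": 0,"ty": 0,"tz": 0,"ax": 0.039,"ay": 0,"az": 0},
    {"fingers": 1,"tx": 0,"ty": 0,"tz": 0,"ax": 0.078,"ay": 0,"az": 0},
    {"fingers": 1,"tx": 0,"ty": 0,"tz": 0,"ax": 0.117,"ay": 0,"az": 0},
    {"fingers": 1,"tx": 0,"ty": 0,"tz": 0,"ax": 0.155,"ay": 0,"az": 0},
    {"fingers": 1,"tx": 0,"ty": 0,"tz": 0,"ax": 0.16,"ay": 0,"az": 0}
  ]
}}

```text
time_s: 6.25
tcp_pos: [0.5424, -0.1223, 0.0815]
ee_rot: [[0.005, -0.992, 0.125], [-0.001, 0.125, 0.992], [-1.0, -0.005, -0.0]]
wrist_force: [5.7, -0.8, 2.3]
gripper_width: 0.12
```

```bash
python3 q.py
```

```text
6.25 [ 0.5424 -0.1223  0.0815] yaw 172.84 [ 5.7 -0.8  2.3] [-0.39 -1.11  0.34] 0.11980515356359796
```

Call:
{"fn": "play_rows", "kwargs": {
  "commands": [
    {"fingers": 1,"tx": 0,"ty": 0,"tz": 0,"ax": 0.02,"ay": 0,"az": 0},
    {"fingers": 1,"tx": 0,"ty": 0,"tz": 0,"ax": 0.02,"ay": 0,"az": 0}
  ]
}}

```text
time_s: 6.42
tcp_pos: [0.5417, -0.1225, 0.0814]
ee_rot: [[0.003, -0.983, 0.184], [-0.001, 0.184, 0.983], [-1.0, -0.004, -0.001]]
wrist_force: [2.3, -0.6, 5.0]
gripper_width: 0.126
```

```bash
python3 q.py
```

```text
6.42 [ 0.5417 -0.1225  0.0814] yaw 169.4 [ 2.3 -0.6  5. ] [-0.15 -0.44  0.46] 0.1261731427221172
```

Call:
{"fn": "play_rows", "kwargs": {
  "commands": [
    {"fingers": 1,"tx": 0,"ty": 0,"tz": 0,"ax": -0.039,"ay": 0,"az": 0},
    {"fingers": 1,"tx": 0,"ty": 0,"tz": 0,"ax": -0.078,"ay": 0,"az": 0},
    {"fingers": 1,"tx": 0,"ty": 0,"tz": 0,"ax": -0.117,"ay": 0,"az": 0},
    {"fingers": 1,"tx": 0,"ty": 0,"tz": 0,"ax": -0.155,"ay": 0,"az": 0},
    {"fingers": 1,"tx": 0,"ty": 0,"tz": 0,"ax": -0.18,"ay": 0,"az": 0}
  ]
}}

```text
time_s: 6.83
tcp_pos: [0.5415, -0.1223, 0.0813]
ee_rot: [[0.003, -0.928, -0.373], [0.0, -0.373, 0.928], [-1.0, -0.003, -0.001]]
wrist_force: [2.1, 0.5, 5.8]
gripper_width: 0.123
```

```bash
python3 q.py
```

```text
6.83 [ 0.5415 -0.1223  0.0813] yaw -158.1 [2.1 0.5 5.8] [ 0.34 -0.35 -0.66] 0.12316569303048135
```

Call:
{"fn": "play_rows", "kwargs": {
  "commands": [
    {"fingers": 1,"tx": 0,"ty": 0,"tz": 0,"ax": -0.03,"ay": 0,"az": 0},
    {"fingers": 1,"tx": 0,"ty": 0,"tz": 0,"ax": -0.03,"ay": 0,"az": 0}
  ]
}}

```text
time_s: 7.0
tcp_pos: [0.5419, -0.122, 0.0813]
ee_rot: [[0.005, -0.89, -0.457], [0.001, -0.457, 0.89], [-1.0, -0.004, -0.002]]
wrist_force: [-0.9, 3.2, 11.8]
gripper_width: 0.135
```

```bash
python3 q.py
```

```text
7.0 [ 0.5419 -0.122   0.0813] yaw -152.82 [-0.9  3.2 11.8] [ 0.9   0.78 -0.53] 0.13482068195603553
```

Call:
{"fn": "play_rows", "kwargs": {
  "commands": [
    {"fingers": 1,"tx": 0,"ty": 0,"tz": 0,"ax": 0.039,"ay": 0,"az": 0},
    {"fingers": 1,"tx": 0,"ty": 0,"tz": 0,"ax": 0.078,"ay": 0,"az": 0},
    {"fingers": 1,"tx": 0,"ty": 0,"tz": 0,"ax": 0.117,"ay": 0,"az": 0},
    {"fingers": 1,"tx": 0,"ty": 0,"tz": 0,"ax": 0.156,"ay": 0,"az": 0},
    {"fingers": 1,"tx": 0,"ty": 0,"tz": 0,"ax": 0.195,"ay": 0,"az": 0}
  ]
}}

```text
time_s: 7.42
tcp_pos: [0.5416, -0.1223, 0.0814]
ee_rot: [[0.003, -0.99, 0.142], [-0.001, 0.142, 0.99], [-1.0, -0.003, -0.001]]
wrist_force: [3.0, 0.4, 6.2]
gripper_width: 0.118
```

```bash
python3 q.py
```

```text
7.42 [ 0.5416 -0.1223  0.0814] yaw 171.83 [3.  0.4 6.2] [ 0.17 -0.49  0.59] 0.11755603141430876
```

Call:
{"fn": "play_rows", "kwargs": {
  "commands": [
    {"fingers": 1,"tx": 0,"ty": 0,"tz": 0,"ax": 0.03,"ay": 0,"az": 0},
    {"fingers": 1,"tx": 0,"ty": 0,"tz": 0,"ax": 0.037,"ay": 0,"az": 0}
  ]
}}

```text
time_s: 7.58
tcp_pos: [0.5421, -0.1225, 0.0814]
ee_rot: [[0.004, -0.967, 0.253], [-0.001, 0.253, 0.967], [-1.0, -0.004, -0.0]]
wrist_force: [-0.7, -1.6, 9.6]
gripper_width: 0.122
```

```bash
python3 q.py
```

```text
7.58 [ 0.5421 -0.1225  0.0814] yaw 165.35 [-0.7 -1.6  9.6] [-0.41  0.55  0.51] 0.12193368123936904
```

Call:
{"fn": "play_rows", "kwargs": {
  "commands": [
    {"fingers": 1,"tx": 0,"ty": 0,"tz": 0,"ax": 0.02,"ay": 0,"az": 0},
    {"fingers": 1,"tx": 0,"ty": 0,"tz": 0,"ax": 0.02,"ay": 0,"az": 0}
  ]
}}

```text
time_s: 7.75
tcp_pos: [0.5417, -0.1224, 0.0813]
ee_rot: [[0.003, -0.95, 0.311], [-0.001, 0.311, 0.95], [-1.0, -0.003, -0.0]]
wrist_force: [2.1, -0.4, 5.4]
gripper_width: 0.136
```

```bash
python3 q.py
```

```text
7.75 [ 0.5417 -0.1224  0.0813] yaw 161.87 [ 2.1 -0.4  5.4] [ 0.05 -0.53  0.64] 0.13584488208160506
```

Call:
{"fn": "play_rows", "kwargs": {
  "commands": [
    {"fingers": 1,"tx": 0,"ty": 0,"tz": 0,"ax": -0.039,"ay": 0,"az": 0},
    {"fingers": 1,"tx": 0,"ty": 0,"tz": 0,"ax": -0.078,"ay": 0,"az": 0},
    {"fingers": 1,"tx": 0,"ty": 0,"tz": 0,"ax": -0.117,"ay": 0,"az": 0},
    {"fingers": 1,"tx": 0,"ty": 0,"tz": 0,"ax": -0.156,"ay": 0,"az": 0},
    {"fingers": 1,"tx": 0,"ty": 0,"tz": 0,"ax": -0.195,"ay": 0,"az": 0}
  ]
}}

```text
time_s: 8.17
tcp_pos: [0.5415, -0.1225, 0.0814]
ee_rot: [[0.003, -0.955, -0.295], [-0.0, -0.295, 0.955], [-1.0, -0.003, -0.001]]
wrist_force: [3.1, -0.3, 7.6]
gripper_width: 0.114
```

```bash
python3 q.py
```

```text
8.17 [ 0.5415 -0.1225  0.0814] yaw -162.83 [ 3.1 -0.3  7.6] [ 0.04 -0.43 -0.41] 0.11363528753691338
```

Call:
{"fn": "play_rows", "kwargs": {
  "commands": [
    {"fingers": 1,"tx": 0,"ty": 0,"tz": 0,"ax": -0.035,"ay": 0,"az": 0},
    {"fingers": 1,"tx": 0,"ty": 0,"tz": 0,"ax": -0.065,"ay": 0,"az": 0},
    {"fingers": 1,"tx": 0,"ty": 0,"tz": 0,"ax": -0.065,"ay": 0,"az": 0}
  ]
}}

```text
time_s: 8.42
tcp_pos: [0.541, -0.1223, 0.0814]
ee_rot: [[0.002, -0.877, -0.481], [-0.0, -0.481, 0.877], [-1.0, -0.002, -0.001]]
wrist_force: [1.1, 1.9, 8.0]
gripper_width: 0.112
```

```bash
python3 q.py
```

```text
8.42 [ 0.541  -0.1223  0.0814] yaw -151.24 [1.1 1.9 8. ] [ 0.58 -0.23  0.16] 0.11194319428754891
```

The twist moment dropped and the width went back to nominal, so the latch may be free. I'll keep turning counter-clockwise and watch it.

Call:
{"fn": "play_rows", "kwargs": {
  "commands": [
    {"fingers": 1,"tx": 0,"ty": 0,"tz": 0,"ax": -0.03,"ay": 0,"az": 0},
    {"fingers": 1,"tx": 0,"ty": 0,"tz": 0,"ax": -0.03,"ay": 0,"az": 0}
  ]
}}

```text
time_s: 8.58
tcp_pos: [0.541, -0.1223, 0.0814]
ee_rot: [[0.002, -0.827, -0.562], [-0.0, -0.562, 0.827], [-1.0, -0.002, -0.001]]
wrist_force: [0.5, 0.3, 8.8]
gripper_width: 0.119
```

```bash
python3 q.py
```

```text
8.58 [ 0.541  -0.1223  0.0814] yaw -145.81 [0.5 0.3 8.8] [ 0.24 -0.11  0.03] 0.11869387787787225
```

Call:
{"fn": "play_rows", "kwargs": {
  "commands": [
    {"fingers": 1,"tx": 0,"ty": 0,"tz": 0,"ax": -0.036,"ay": 0,"az": 0},
    {"fingers": 1,"tx": 0,"ty": 0,"tz": 0,"ax": -0.072,"ay": 0,"az": 0},
    {"fingers": 1,"tx": 0,"ty": 0,"tz": 0,"ax": -0.108,"ay": 0,"az": 0},
    {"fingers": 1,"tx": 0,"ty": 0,"tz": 0,"ax": -0.144,"ay": 0,"az": 0},
    {"fingers": 1,"tx": 0,"ty": 0,"tz": 0,"ax": -0.15,"ay": 0,"az": 0}
  ]
}}

```text
time_s: 9.0
tcp_pos: [0.5408, -0.1225, 0.0814]
ee_rot: [[0.002, -0.481, -0.877], [-0.0, -0.877, 0.481], [-1.0, -0.0, -0.002]]
wrist_force: [1.4, -0.1, 8.6]
gripper_width: 0.114
```

```bash
python3 q.py
```

```text
9.0 [ 0.5408 -0.1225  0.0814] yaw -118.75 [ 1.4 -0.1  8.6] [ 0.09 -0.1  -0.06] 0.11395972274531616
```

Call:
{"fn": "play_rows", "kwargs": {
  "commands": [
    {"fingers": 1,"tx": 0,"ty": 0,"tz": 0,"ax": -0.036,"ay": 0,"az": 0},
    {"fingers": 1,"tx": 0,"ty": 0,"tz": 0,"ax": -0.072,"ay": 0,"az": 0},
    {"fingers": 1,"tx": 0,"ty": 0,"tz": 0,"ax": -0.108,"ay": 0,"az": 0},
    {"fingers": 1,"tx": 0,"ty": 0,"tz": 0,"ax": -0.144,"ay": 0,"az": 0},
    {"fingers": 1,"tx": 0,"ty": 0,"tz": 0,"ax": -0.16,"ay": 0,"az": 0}
  ]
}}

```text
time_s: 9.42
tcp_pos: [0.5408, -0.1227, 0.0814]
ee_rot: [[0.002, 0.001, -1.0], [-0.001, -1.0, -0.001], [-1.0, 0.001, -0.002]]
wrist_force: [0.5, -1.5, 8.5]
gripper_width: 0.114
```

```bash
python3 q.py
```

```text
9.42 [ 0.5408 -0.1227  0.0814] yaw -89.95 [ 0.5 -1.5  8.5] [-0.32 -0.07 -0.04] 0.11364714191214129
```

Call:
{"fn": "play_rows", "kwargs": {
  "commands": [
    {"fingers": 0.08,"tx": 0,"ty": 0,"tz": 0,"ax": 0,"ay": 0,"az": 0},
    {"fingers": 0.08,"tx": 0,"ty": 0,"tz": 0,"ax": 0,"ay": 0,"az": 0},
    {"fingers": 0.08,"tx": 0,"ty": 0,"tz": 0,"ax": 0,"ay": 0,"az": 0},
    {"fingers": 0.08,"tx": 0,"ty": 0,"tz": 0,"ax": 0,"ay": 0,"az": 0},
    {"fingers": 0.08,"tx": 0,"ty": 0,"tz": 0,"ax": 0,"ay": 0,"az": 0}
  ]
}}

```text
time_s: 9.83
tcp_pos: [0.5388, -0.1223, 0.0792]
ee_rot: [[-0.003, -0.004, -1.0], [0.0, -1.0, 0.004], [-1.0, -0.0, 0.003]]
wrist_force: [-0.4, 0.3, 0.2]
gripper_width: 0.396
```

Call:
{"fn": "play_rows", "kwargs": {
  "commands": [
    {"fingers": 0.08,"tx": -0.04,"ty": 0,"tz": 0,"ax": 0,"ay": 0,"az": 0},
    {"fingers": 0.08,"tx": -0.08,"ty": 0,"tz": 0,"ax": 0,"ay": 0,"az": 0},
    {"fingers": 0.08,"tx": -0.12,"ty": 0,"tz": 0,"ax": 0.02,"ay": 0,"az": 0},
    {"fingers": 0.08,"tx": -0.12,"ty": 0.05,"tz": 0.004,"ax": 0.058,"ay": 0,"az": 0},
    {"fingers": 0.08,"tx": -0.12,"ty": 0.105,"tz": 0.008,"ax": 0.096,"ay": 0,"az": 0}
  ]
}}

```text
time_s: 10.25
tcp_pos: [0.5349, -0.2002, 0.1722]
ee_rot: [[0.004, -0.301, -0.953], [-0.0, -0.953, 0.301], [-1.0, -0.001, -0.004]]
wrist_force: [0.8, -1.1, -0.7]
gripper_width: 0.458
```

Call:
{"fn": "play_rows", "kwargs": {
  "commands": [
    {"fingers": 0,"tx": 0,"ty": 0,"tz": 0,"ax": 0.19,"ay": 0,"az": 0},
    {"fingers": 0,"tx": 0,"ty": 0,"tz": 0,"ax": 0.19,"ay": 0,"az": 0},
    {"fingers": 0,"tx": 0,"ty": 0,"tz": 0,"ax": 0.19,"ay": 0,"az": 0},
    {"fingers": 0,"tx": 0,"ty": 0,"tz": 0,"ax": 0.19,"ay": 0,"az": 0},
    {"fingers": 0,"tx": 0,"ty": 0,"tz": 0,"ax": 0.19,"ay": 0,"az": 0}
  ]
}}

```text
time_s: 10.67
tcp_pos: [0.5329, -0.2011, 0.1692]
ee_rot: [[-0.002, -0.789, -0.615], [0.001, -0.615, 0.789], [-1.0, 0.002, 0.002]]
wrist_force: [0.8, 0.8, -0.1]
gripper_width: 0.498
```

Call:
{"fn": "play_rows", "kwargs": {
  "commands": [
    {"fingers": -0.1,"tx": 0,"ty": 0,"tz": 0,"ax": 0.178,"ay": 0,"az": 0},
    {"fingers": -0.1,"tx": 0,"ty": 0,"tz": 0,"ax": 0.178,"ay": 0,"az": 0},
    {"fingers": -0.1,"tx": 0,"ty": 0,"tz": 0,"ax": 0.178,"ay": 0,"az": 0},
    {"fingers": -0.1,"tx": 0,"ty": 0,"tz": 0,"ax": 0.178,"ay": 0,"az": 0},
    {"fingers": -0.1,"tx": 0,"ty": 0,"tz": 0,"ax": 0.178,"ay": 0,"az": 0}
  ]
}}

```text
time_s: 11.08
tcp_pos: [0.5329, -0.2009, 0.1692]
ee_rot: [[-0.003, -0.995, -0.104], [0.001, -0.104, 0.995], [-1.0, 0.002, 0.001]]
wrist_force: [-1.4, -0.0, 0.4]
gripper_width: 0.546
```

```bash
python3 - <<'E'
from station import viewer
from h import *
a=viewer.capture("side")["image"][:,:,::-1];b=viewer.capture("top")["image"][:,:,::-1]
cv2.imwrite("pics/g2.png",np.hstack([cv2.resize(i,None,fx=4,fy=4,interpolation=2) for i in(a[210:300,245:345],b[180:270,280:370])]))
E
python3 q.py
```

```text
11.18 [ 0.5331 -0.2009  0.1693] yaw -173.73 [ 0.4  0.1 -0.5] [ 0.06 -0.07 -0.02] 0.5488243432285781
```

View pics/g2.png

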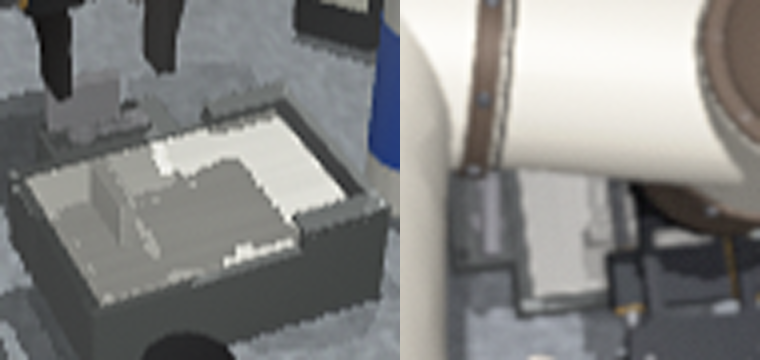

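The latch bar now lies along the case's long side, with the tongue at (150,125) clear of the lid. I'll descend on the handle rib.

Call:
{"fn": "play_rows", "kwargs": {
  "commands": [
    {"fingers": -0.1,"tx": 0.04,"ty": -0.002,"tz": 0,"ax": 0,"ay": 0,"az": 0},
    {"fingers": -0.1,"tx": 0.08,"ty": -0.002,"tz": 0,"ax": 0,"ay": 0,"az": 0},
    {"fingers": -0.1,"tx": 0.11,"ty": -0.002,"tz": 0,"ax": 0,"ay": 0,"az": 0},
    {"fingers": -0.1,"tx": 0.127,"ty": -0.002,"tz": 0,"ax": 0,"ay": 0,"az": 0},
    {"fingers": -0.1,"tx": 0.127,"ty": -0.002,"tz": 0,"ax": 0,"ay": 0,"az": 0}
  ]
}}

```text
time_s: 11.6
tcp_pos: [0.5331, -0.2006, 0.0715]
ee_rot: [[-0.007, -0.994, -0.11], [0.001, -0.11, 0.994], [-1.0, 0.007, 0.002]]
wrist_force: [0.0, -1.3, 0.4]
gripper_width: 0.549
```

Call:
{"fn": "play_rows", "kwargs": {
  "commands": [
    {"fingers": 1,"tx": 0,"ty": 0,"tz": 0,"ax": 0,"ay": 0,"az": 0},
    {"fingers": 1,"tx": 0,"ty": 0,"tz": 0,"ax": 0,"ay": 0,"az": 0},
    {"fingers": 1,"tx": 0,"ty": 0,"tz": 0,"ax": 0,"ay": 0,"az": 0},
    {"fingers": 1,"tx": 0,"ty": 0,"tz": 0,"ax": 0,"ay": 0,"az": 0},
    {"fingers": 1,"tx": 0,"ty": 0,"tz": 0,"ax": 0,"ay": 0,"az": 0}
  ]
}}

```text
time_s: 12.02
tcp_pos: [0.5357, -0.2009, 0.0758]
ee_rot: [[0.002, -0.994, -0.11], [-0.0, -0.11, 0.994], [-1.0, -0.002, -0.0]]
wrist_force: [0.2, 0.4, -0.8]
gripper_width: 0.256
```

```bash
python3 q.py
```

```text
12.02 [ 0.5357 -0.2009  0.0758] yaw -173.71 [ 0.2  0.4 -0.8] [ 0.05 -0.06  0.  ] 0.2556350931904147
```

Call:
{"fn": "play_rows", "kwargs": {
  "commands": [
    {"fingers": 1,"tx": 0,"ty": 0,"tz": 0,"ax": 0,"ay": 0,"az": 0},
    {"fingers": 1,"tx": 0,"ty": 0,"tz": 0,"ax": 0,"ay": 0,"az": 0},
    {"fingers": 1,"tx": 0,"ty": 0,"tz": 0,"ax": 0,"ay": 0,"az": 0},
    {"fingers": 1,"tx": 0,"ty": 0,"tz": 0,"ax": 0,"ay": 0,"az": 0}
  ]
}}

```text
time_s: 12.35
tcp_pos: [0.5354, -0.2009, 0.0753]
ee_rot: [[0.0, -0.994, -0.11], [-0.0, -0.11, 0.994], [-1.0, -0.0, -0.0]]
wrist_force: [-1.1, 0.4, 2.4]
gripper_width: 0.117
```

```bash
python3 q.py
```

```text
12.35 [ 0.5354 -0.2009  0.0753] yaw -173.71 [-1.1  0.4  2.4] [0.28 0.24 0.02] 0.11695185242974074
```

Call:
{"fn": "play_rows", "kwargs": {
  "commands": [
    {"fingers": 1,"tx": -0.001,"ty": 0,"tz": 0,"ax": 0,"ay": 0,"az": 0},
    {"fingers": 1,"tx": -0.004,"ty": 0,"tz": 0,"ax": 0,"ay": 0,"az": 0},
    {"fingers": 1,"tx": -0.008,"ty": 0,"tz": 0,"ax": 0,"ay": 0,"az": 0},
    {"fingers": 1,"tx": -0.011,"ty": 0,"tz": 0,"ax": 0,"ay": 0,"az": 0},
    {"fingers": 1,"tx": -0.011,"ty": 0,"tz": 0,"ax": 0,"ay": 0,"az": 0}
  ]
}}

```text
time_s: 12.77
tcp_pos: [0.5356, -0.201, 0.0836]
ee_rot: [[0.001, -0.994, -0.109], [-0.0, -0.109, 0.994], [-1.0, -0.001, -0.0]]
wrist_force: [-0.5, 0.5, -2.8]
gripper_width: 0.113
```

Call:
{"fn": "play_rows", "kwargs": {
  "commands": [
    {"fingers": 1,"tx": 0,"ty": 0,"tz": 0,"ax": 0,"ay": 0,"az": 0}
  ]
}}

```text
time_s: 12.85
tcp_pos: [0.5353, -0.2009, 0.0832]
ee_rot: [[0.0, -0.994, -0.109], [0.0, -0.109, 0.994], [-1.0, -0.0, 0.0]]
wrist_force: [0.1, 0.8, -0.9]
gripper_width: 0.111
```

```bash
python3 - <<'E'
from station import viewer,r
from h import *
a=viewer.capture("side")["image"][:,:,::-1]
cv2.imwrite("pics/g3.png",cv2.resize(a[210:310,215:345],None,fx=5,fy=5,interpolation=2))
print(r.sense()["ee_rot"].round(4))
E
python3 q.py
```

```text
[[-1.000e-04 -9.940e-01 -1.092e-01]
 [ 1.000e-04 -1.092e-01  9.940e-01]
 [-1.000e+00  1.000e-04  1.000e-04]]
12.9 [ 0.5352 -0.2009  0.0831] yaw -173.73 [-1.1 -0.1 -1.4] [0.09 0.08 0.01] 0.11192906778777584
```

View pics/g3.png

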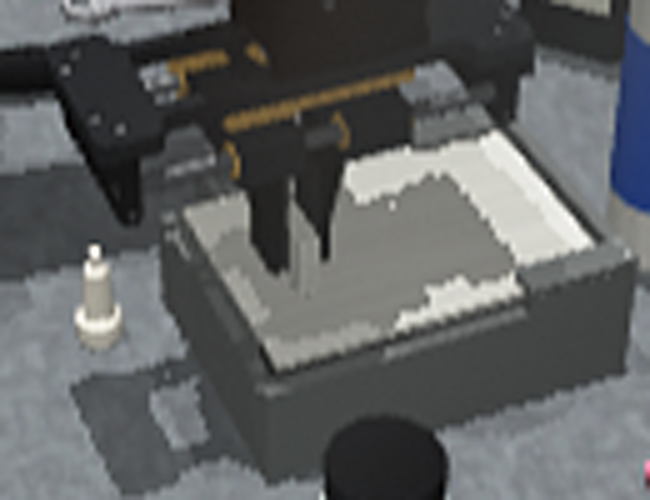

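The lid is raised evenly above the lip, with no touch at the rear roofs. The plug at (98,300) stands near the exit, so I'll raise the exit end slightly while sliding.

Call:
{"fn": "play_rows", "kwargs": {
  "commands": [
    {"fingers": 1,"tx": 0,"ty": 0.013,"tz": 0,"ax": 0,"ay": 0,"az": 0},
    {"fingers": 1,"tx": -0.001,"ty": 0.026,"tz": 0,"ax": 0,"ay": 0,"az": 0.003},
    {"fingers": 1,"tx": -0.003,"ty": 0.04,"tz": 0,"ax": 0,"ay": 0,"az": 0.007},
    {"fingers": 1,"tx": -0.004,"ty": 0.05,"tz": 0,"ax": 0,"ay": 0,"az": 0.008},
    {"fingers": 1,"tx": -0.004,"ty": 0.05,"tz": 0,"ax": 0,"ay": 0,"az": 0.008}
  ]
}}

```text
time_s: 13.32
tcp_pos: [0.496, -0.2051, 0.0863]
ee_rot: [[-0.027, -0.994, -0.108], [-0.002, -0.108, 0.994], [-1.0, 0.027, 0.001]]
wrist_force: [0.2, 0.3, -1.9]
gripper_width: 0.11
```

```bash
python3 q.py
```

```text
13.32 [ 0.496  -0.2051  0.0863] yaw -173.77 [ 0.2  0.3 -1.9] [ 0.11 -0.    0.03] 0.10997135939042933
```

Call:
{"fn": "play_rows", "kwargs": {
  "commands": [
    {"fingers": 1,"tx": 0,"ty": 0.01,"tz": 0,"ax": 0,"ay": 0,"az": 0},
    {"fingers": 1,"tx": 0,"ty": 0.022,"tz": 0,"ax": 0,"ay": 0,"az": 0},
    {"fingers": 1,"tx": 0,"ty": 0.022,"tz": 0,"ax": 0,"ay": 0,"az": 0}
  ]
}}

```text
time_s: 13.57
tcp_pos: [0.4793, -0.2067, 0.0864]
ee_rot: [[-0.027, -0.994, -0.108], [-0.002, -0.108, 0.994], [-1.0, 0.027, 0.001]]
wrist_force: [-1.0, 0.7, -1.7]
gripper_width: 0.112
```

```bash
python3 q.py
```

```text
13.57 [ 0.4793 -0.2067  0.0864] yaw -173.78 [-1.   0.7 -1.7] [ 0.15  0.02 -0.02] 0.11225357035937203
```

Call:
{"fn": "play_rows", "kwargs": {
  "commands": [
    {"fingers": 1,"tx": -0.015,"ty": 0,"tz": 0,"ax": 0,"ay": 0,"az": 0},
    {"fingers": 1,"tx": -0.045,"ty": 0,"tz": 0,"ax": 0,"ay": 0,"az": -0.003},
    {"fingers": 1,"tx": -0.08,"ty": 0,"tz": 0,"ax": 0,"ay": 0,"az": -0.006},
    {"fingers": 1,"tx": -0.115,"ty": 0,"tz": 0,"ax": 0,"ay": 0,"az": -0.0085},
    {"fingers": 1,"tx": -0.135,"ty": 0,"tz": 0,"ax": 0,"ay": 0,"az": -0.0085}
  ]
}}

```text
time_s: 13.98
tcp_pos: [0.4852, -0.2069, 0.1909]
ee_rot: [[0.006, -0.994, -0.11], [-0.001, -0.11, 0.994], [-1.0, -0.006, -0.002]]
wrist_force: [0.1, 0.0, -1.0]
gripper_width: 0.11
```

```bash
cat > to.py <<'E'
import sys,numpy as np
from station import r
s=r.sense();R=s['ee_rot'];T=np.array([float(v) for v in sys.argv[1:4]]);ps=float(sys.argv[4])
ya=np.degrees(np.arctan2(R[1,1],R[0,1]))
print("t",(R.T@(T-s['tcp_pos'])/.75).round(4),"ax",round((-(ps-ya)+180)%360/180-1,4),"tilt",R[2].round(4))
E
python3 q.py; python3 to.py .5233 .2342 .19 173.5
```

```text
13.98 [ 0.4852 -0.2069  0.1909] yaw -173.69 [ 0.1  0.  -1. ] [0.06 0.02 0.07] 0.10964893689376665
t [ 0.0009 -0.1151  0.579 ] ax 0.0711 tilt [-1.     -0.0062 -0.0018]
```

Call:
{"fn": "play_rows", "kwargs": {
  "commands": [
    {"fingers": 1,"tx": 0,"ty": -0.004,"tz": 0.02,"ax": 0,"ay": 0,"az": 0},
    {"fingers": 1,"tx": 0,"ty": -0.011,"tz": 0.055,"ax": 0,"ay": 0,"az": 0},
    {"fingers": 1,"tx": 0,"ty": -0.019,"tz": 0.095,"ax": 0,"ay": 0,"az": 0},
    {"fingers": 1,"tx": 0,"ty": -0.027,"tz": 0.135,"ax": 0,"ay": 0,"az": 0},
    {"fingers": 1,"tx": 0,"ty": -0.035,"tz": 0.175,"ax": 0,"ay": 0,"az": 0}
  ]
}}

```text
time_s: 14.4
tcp_pos: [0.4956, -0.0721, 0.1879]
ee_rot: [[0.002, -0.994, -0.109], [0.0, -0.109, 0.994], [-1.0, -0.002, 0.0]]
wrist_force: [0.0, 0.7, -1.3]
gripper_width: 0.112
```

Call:
{"fn": "play_rows", "kwargs": {
  "commands": [
    {"fingers": 1,"tx": 0,"ty": -0.008,"tz": 0.04,"ax": 0,"ay": 0,"az": 0},
    {"fingers": 1,"tx": 0,"ty": -0.016,"tz": 0.08,"ax": 0,"ay": 0,"az": 0},
    {"fingers": 1,"tx": 0,"ty": -0.024,"tz": 0.12,"ax": 0,"ay": 0,"az": 0},
    {"fingers": 1,"tx": 0,"ty": -0.032,"tz": 0.16,"ax": 0,"ay": 0,"az": 0},
    {"fingers": 1,"tx": 0,"ty": -0.04,"tz": 0.2,"ax": 0,"ay": 0,"az": 0}
  ]
}}

```text
time_s: 14.82
tcp_pos: [0.509, 0.0807, 0.1879]
ee_rot: [[0.002, -0.994, -0.109], [0.0, -0.109, 0.994], [-1.0, -0.002, 0.0]]
wrist_force: [0.7, -0.1, -2.5]
gripper_width: 0.115
```

Call:
{"fn": "play_rows", "kwargs": {
  "commands": [
    {"fingers": 1,"tx": 0,"ty": -0.008,"tz": 0.04,"ax": 0.015,"ay": 0,"az": 0},
    {"fingers": 1,"tx": 0,"ty": -0.016,"tz": 0.08,"ax": 0.035,"ay": 0,"az": 0},
    {"fingers": 1,"tx": 0,"ty": -0.024,"tz": 0.12,"ax": 0.055,"ay": 0,"az": 0},
    {"fingers": 1,"tx": 0,"ty": -0.032,"tz": 0.16,"ax": 0.071,"ay": 0,"az": 0},
    {"fingers": 1,"tx": 0,"ty": -0.04,"tz": 0.195,"ax": 0.071,"ay": 0,"az": 0}
  ]
}}

```text
time_s: 15.23
tcp_pos: [0.5229, 0.2297, 0.1878]
ee_rot: [[0.002, -0.993, 0.114], [0.0, 0.114, 0.993], [-1.0, -0.002, 0.001]]
wrist_force: [-0.3, 0.1, -1.9]
gripper_width: 0.109
```

Call:
{"fn": "play_rows", "kwargs": {
  "commands": [
    {"fingers": 1,"tx": 0,"ty": 0,"tz": 0,"ax": 0,"ay": 0,"az": 0},
    {"fingers": 1,"tx": 0,"ty": 0,"tz": 0,"ax": 0,"ay": 0,"az": 0}
  ]
}}

```text
time_s: 15.4
tcp_pos: [0.5229, 0.2291, 0.1874]
ee_rot: [[0.001, -0.994, 0.111], [-0.0, 0.111, 0.994], [-1.0, -0.001, -0.0]]
wrist_force: [-1.0, -0.3, -1.7]
gripper_width: 0.113
```

```bash
python3 q.py; python3 to.py .5233 .2342 .06 173.5
python3 - <<'E'
from station import viewer
from h import *
a=viewer.capture("side")["image"][:,:,::-1]
cv2.imwrite("pics/g4.png",cv2.resize(a[100:220,170:320],None,fx=5,fy=5,interpolation=2))
E
```

```text
15.4 [0.5229 0.2291 0.1874] yaw 173.62 [-1.  -0.3 -1.7] [0.05 0.02 0.05] 0.11281859856200872
t [0.1698 0.0004 0.0068] ax 0.0007 tilt [-1.e+00 -9.e-04 -0.e+00]
```

View pics/g4.png

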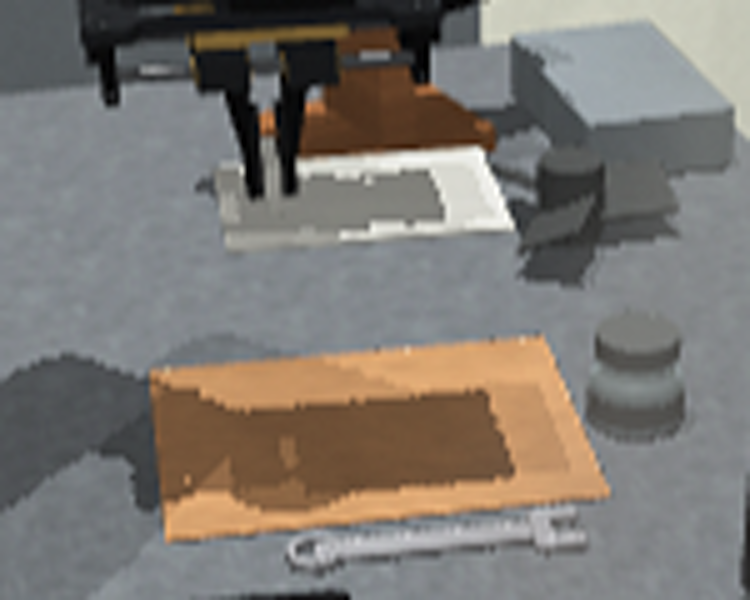

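The lid is held level above the sheet, its front edge at (220–510,240) and in line with the sheet. I'll lower it gently.

Call:
{"fn": "play_rows", "kwargs": {
  "commands": [
    {"fingers": 1,"tx": 0.03,"ty": 0,"tz": 0.0068,"ax": 0,"ay": 0,"az": 0},
    {"fingers": 1,"tx": 0.075,"ty": 0,"tz": 0.0068,"ax": 0,"ay": 0,"az": 0},
    {"fingers": 1,"tx": 0.12,"ty": 0,"tz": 0.0068,"ax": 0,"ay": 0,"az": 0},
    {"fingers": 1,"tx": 0.155,"ty": 0,"tz": 0.0068,"ax": 0,"ay": 0,"az": 0},
    {"fingers": 1,"tx": 0.17,"ty": 0,"tz": 0.0068,"ax": 0,"ay": 0,"az": 0}
  ]
}}

```text
time_s: 15.87
tcp_pos: [0.5215, 0.2299, 0.0566]
ee_rot: [[-0.005, -0.993, 0.116], [-0.004, 0.116, 0.993], [-1.0, 0.004, -0.004]]
wrist_force: [-0.5, -0.6, -2.3]
gripper_width: 0.113
```

Call:
{"fn": "play_rows", "kwargs": {
  "commands": [
    {"fingers": 1,"tx": 0.008,"ty": 0,"tz": 0,"ax": 0,"ay": 0,"az": 0},
    {"fingers": 1,"tx": 0.016,"ty": 0,"tz": 0,"ax": 0,"ay": 0,"az": 0},
    {"fingers": 1,"tx": 0.023,"ty": 0,"tz": 0,"ax": 0,"ay": 0,"az": 0},
    {"fingers": 1,"tx": 0.028,"ty": 0,"tz": 0,"ax": 0,"ay": 0,"az": 0},
    {"fingers": 1,"tx": 0.028,"ty": 0,"tz": 0,"ax": 0,"ay": 0,"az": 0}
  ]
}}

```text
time_s: 16.28
tcp_pos: [0.524, 0.2328, 0.0395]
ee_rot: [[0.002, -0.994, 0.114], [0.0, 0.114, 0.994], [-1.0, -0.002, 0.001]]
wrist_force: [0.1, 0.5, -2.1]
gripper_width: 0.109
```

```bash
python3 q.py; python3 to.py .5233 .2342 .0333 173.5
```

```text
16.28 [0.524  0.2328 0.0395] yaw 173.48 [ 0.1  0.5 -2.1] [0.04 0.04 0.02] 0.10903971627907043
t [0.0083 0.0012 0.0018] ax -0.0001 tilt [-1.0e+00 -1.7e-03  6.0e-04]
```

Call:
{"fn": "play_rows", "kwargs": {
  "commands": [
    {"fingers": 1,"tx": 0.0015,"ty": 0.001,"tz": 0.002,"ax": 0,"ay": 0,"az": 0},
    {"fingers": 1,"tx": 0.003,"ty": 0.001,"tz": 0.002,"ax": 0,"ay": 0,"az": 0},
    {"fingers": 1,"tx": 0.0045,"ty": 0.001,"tz": 0.002,"ax": 0,"ay": 0,"az": 0},
    {"fingers": 1,"tx": 0.006,"ty": 0.001,"tz": 0.002,"ax": 0,"ay": 0,"az": 0},
    {"fingers": 1,"tx": 0.0075,"ty": 0.001,"tz": 0.002,"ax": 0,"ay": 0,"az": 0}
  ]
}}

```text
time_s: 16.7
tcp_pos: [0.5235, 0.2346, 0.0339]
ee_rot: [[0.002, -0.994, 0.113], [0.0, 0.113, 0.994], [-1.0, -0.002, 0.001]]
wrist_force: [0.0, 0.4, -3.2]
gripper_width: 0.112
```

```bash
python3 q.py
```

```text
16.7 [0.5235 0.2346 0.0339] yaw 173.5 [ 0.   0.4 -3.2] [ 0.13 -0.01 -0.07] 0.11219491174630737
```

Call:
{"fn": "play_rows", "kwargs": {
  "commands": [
    {"fingers": 1,"tx": 0.001,"ty": 0,"tz": 0,"ax": 0,"ay": 0,"az": 0},
    {"fingers": 1,"tx": 0.001,"ty": 0,"tz": 0,"ax": 0,"ay": 0,"az": 0}
  ]
}}

```text
time_s: 16.87
tcp_pos: [0.5234, 0.2346, 0.0333]
ee_rot: [[0.002, -0.994, 0.113], [0.0, 0.113, 0.994], [-1.0, -0.002, 0.0]]
wrist_force: [-1.3, 0.7, 1.3]
gripper_width: 0.112
```

```bash
python3 q.py
```

```text
16.87 [0.5234 0.2346 0.0333] yaw 173.51 [-1.3  0.7  1.3] [0.05 0.32 0.03] 0.11168567395496329
```

Call:
{"fn": "play_rows", "kwargs": {
  "commands": [
    {"fingers": 1,"tx": 0.001,"ty": 0,"tz": 0,"ax": 0,"ay": 0,"az": 0},
    {"fingers": 1,"tx": 0.001,"ty": 0,"tz": 0,"ax": 0,"ay": 0,"az": 0}
  ]
}}

```text
time_s: 17.03
tcp_pos: [0.5234, 0.2346, 0.0333]
ee_rot: [[0.002, -0.994, 0.113], [0.0, 0.113, 0.994], [-1.0, -0.002, 0.0]]
wrist_force: [-3.1, -0.7, 5.5]
gripper_width: 0.107
```

```bash
python3 q.py
```

```text
17.03 [0.5234 0.2346 0.0333] yaw 173.52 [-3.1 -0.7  5.5] [-0.    0.82  0.01] 0.10740041320909276
```

The lid is down: measured z stays the same while the contact force rises. I'll open the gripper, retreat and check.

Call:
{"fn": "play_rows", "kwargs": {
  "commands": [
    {"fingers": 0,"tx": 0,"ty": 0,"tz": 0,"ax": 0,"ay": 0,"az": 0},
    {"fingers": 0,"tx": 0,"ty": 0,"tz": 0,"ax": 0,"ay": 0,"az": 0},
    {"fingers": 0,"tx": 0,"ty": 0,"tz": 0,"ax": 0,"ay": 0,"az": 0},
    {"fingers": 0,"tx": 0,"ty": 0,"tz": 0,"ax": 0,"ay": 0,"az": 0},
    {"fingers": 0,"tx": 0,"ty": 0,"tz": 0,"ax": 0,"ay": 0,"az": 0}
  ]
}}

```text
time_s: 17.45
tcp_pos: [0.5235, 0.2345, 0.0322]
ee_rot: [[0.002, -0.994, 0.113], [0.0, 0.113, 0.994], [-1.0, -0.002, 0.0]]
wrist_force: [0.5, -0.2, -0.4]
gripper_width: 0.405
```

Call:
{"fn": "play_rows", "kwargs": {
  "commands": [
    {"fingers": 0,"tx": -0.02,"ty": 0,"tz": 0,"ax": 0,"ay": 0,"az": 0},
    {"fingers": 0,"tx": -0.06,"ty": 0,"tz": 0,"ax": 0,"ay": 0,"az": 0},
    {"fingers": 0,"tx": -0.11,"ty": 0,"tz": 0,"ax": 0,"ay": 0,"az": 0},
    {"fingers": 0,"tx": -0.16,"ty": 0,"tz": 0,"ax": 0,"ay": 0,"az": 0},
    {"fingers": 0,"tx": -0.2,"ty": 0,"tz": 0,"ax": 0,"ay": 0,"az": 0}
  ]
}}

```text
time_s: 17.87
tcp_pos: [0.5237, 0.2347, 0.1852]
ee_rot: [[0.004, -0.994, 0.113], [0.001, 0.113, 0.994], [-1.0, -0.004, 0.002]]
wrist_force: [0.7, 1.2, 1.0]
gripper_width: 0.499
```

Call:
{"fn": "play_rows", "kwargs": {
  "commands": [
    {"fingers": 0,"tx": -0.05,"ty": 0,"tz": 0.05,"ax": 0,"ay": 0,"az": 0},
    {"fingers": 0,"tx": -0.05,"ty": 0,"tz": 0.1,"ax": 0,"ay": 0,"az": 0},
    {"fingers": 0,"tx": -0.05,"ty": 0,"tz": 0.15,"ax": 0,"ay": 0,"az": 0},
    {"fingers": 0,"tx": -0.05,"ty": 0,"tz": 0.2,"ax": 0,"ay": 0,"az": 0},
    {"fingers": 0,"tx": -0.05,"ty": 0,"tz": 0.25,"ax": 0,"ay": 0,"az": 0}
  ]
}}

```text
time_s: 18.28
tcp_pos: [0.5443, 0.4226, 0.2203]
ee_rot: [[0.002, -0.994, 0.113], [0.001, 0.113, 0.994], [-1.0, -0.002, 0.001]]
wrist_force: [1.1, 0.7, -0.1]
gripper_width: 0.502
```

```bash
python3 q.py
python3 - <<'E'
from station import viewer
from h import *
im=[]
for n in("side","top"):
    c=viewer.capture(n);im.append(c["image"][:,:,::-1])
    h=cv2.cvtColor(c["image"],cv2.COLOR_RGB2HSV)
    m=cv2.inRange(h,(0,0,200),(180,45,255))
    k,l,st,ce=cv2.connectedComponentsWithStats(m)
    q=P(c,[[.573,.2285,.008]])[0]
    for i in range(1,k):
        if st[i,4]>700 and np.hypot(*(ce[i]-q))<30:
            w=U(c,cv2.boxPoints(cv2.minAreaRect(cv2.findContours((l==i).astype(np.uint8),0,1)[0][0])) if n=="top" else cv2.approxPolyDP(cv2.convexHull(cv2.findContours((l==i).astype(np.uint8),0,1)[0][0]),6,True)[:,0]+.0,.008)
            print(n,w[:,:2].round(3).tolist(),w.mean(0).round(4))
a,b=im
cv2.imwrite("pics/end.png",np.vstack([cv2.resize(a[140:330,170:400],(700,578))[:290*2:2,:, :] if 0 else cv2.resize(a[150:310,180:380],(600,300)),cv2.resize(b[110:300,100:400],(600,300))]))
E
```

```text
18.28 [0.5443 0.4226 0.2203] yaw 173.49 [ 1.1  0.7 -0.1] [ 0.09 -0.13 -0.01] 0.5019629256493867
side [[0.646, 0.175], [0.488, 0.18], [0.498, 0.282], [0.654, 0.269]] [0.5716 0.2263 0.008 ]
top [[0.499, 0.293], [0.665, 0.278], [0.646, 0.164], [0.481, 0.183]] [0.5727 0.2294 0.008 ]
```

View pics/end.png

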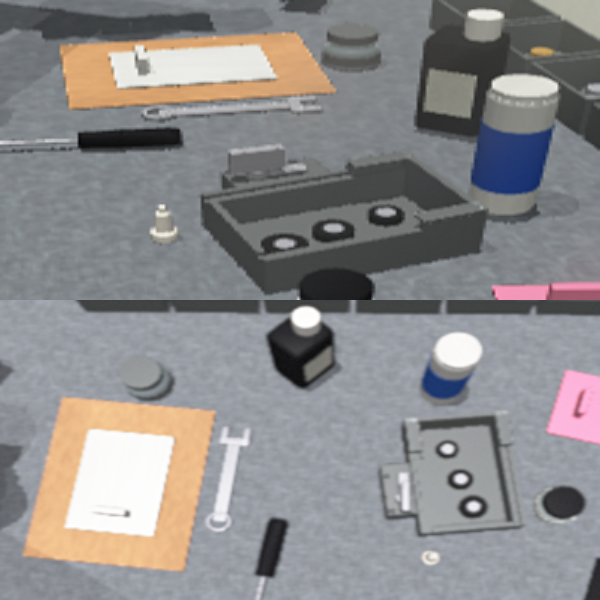

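The lid lies flat and centred on the sheet. The latch is turned with its tongue along the case, and the bystanders are where they were. I'm handing the job in.

```bash
python3 -c "
from station import job
print(job.finish_job())"
```

```text
the job is handed in; nothing more can be done
None
```

The latch is free and turned, and the lid lies flat, handle up, in the middle of the cardboard sheet. I handed the job in at about 18.3 s.

- **Latch:** I rocked it through alternating strokes, each to its stop. It broke free on the fifth, and I then turned it counter-clockwise to about 1.46 rad. The twist moment dropped to near zero once it was free. The pictures show the tongue clear of the lid.
- **Lid:** I raised it level by about 8 mm and slid it 56 mm out. I tilted its exit end up slightly on the way to clear the plug, then carried it over. I set it down to gentle contact, with a wrist force reading of about 6 N, before opening the gripper.
- **Final checks:**
  - The top view puts the lid's centre at (0.5727, 0.2294), and the sheet's centre is (0.573, 0.2285).
  - The side view gives (0.5716, 0.2263), about 3 mm off the top view. Part of the difference comes from the handle hiding the lid's outline there.
  - The lid was set down in line with the sheet's long side (commanded angle, about 6.5°). Measured from the picture, its edges agree to within about a degree.
  - In the last pictures I saw no bystander out of place, judged by eye. The gripper was open and clear of everything.
  - No check failed, and the highest wrist force I read was about 12 N.

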